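Fit the clamp lever to the bench vice and close it

TASK

Put the loose lever on the little bench vice's splined shaft: turn it about until its drilled hub matches the splines and it drops fully home on the turret. Then swing the lever clockwise, seen from above, until the vice grips the wooden blank firmly, and leave it so, lever still fully home. Leave the other things on the bench alone.

Things in the scene. Friction and masses are not known exactly. Their poses are not given: they have to be found in the camera images.
- vice: Small grey cam vice, bolted to the bench; place and yaw vary. Base plate 200 x 100 x 18 mm, round turret 52 mm across and 62 mm high, then moving jaw, blank, fixed jaw in a row along x (jaw tops 54 mm high). Origin on the bench under the turret's axis; x towards the jaws, z up; the plate runs from x = -55 to +145 mm.
- seat (a point): Centre of the turret's flat top, 62 mm above the bench, axes as the vice's. The shaft stands up here, coaxial. How its splines are turned is not given (to be felt for): one pair lies up to 35 degrees either way of this x axis. The shaft turns only clockwise from above, 57 degrees from its start to a stop; a firm stop bars anticlockwise.
- shaft_top (a point): Tip of the steel shaft, 30 mm above the seat; axes as the vice's, they do not show the shaft's turn. From the seat up: 20 mm of splines, plus-shaped section (four splines 8 mm wide, 26 mm across tips), then a round pilot 12.6 mm across, 7 mm high, and a 9 mm nose 3 mm high. Stiff to turn, 0.4 N m, stays where left; moves the jaw 0.8 mm per 0.1 rad.
- hub (a point): Centre of the lever's square steel hub, 40 x 40 x 34 mm high, 17 mm above its underside, on the axis of its through hole: plus-shaped, slots 10.4 mm wide, 29 mm across, square to the arm, so it fits at every quarter turn with 1 mm play, 5 degrees either way. z up the hole, x along the arm. Home, it is 17 mm above the seat; on unmatched splines, 37 mm.
- knob (a point): Centre of the upright black knob (22 mm across, 34 mm high) at the lever's arm end, 120 mm along the lever's x from the hole's axis, 45 mm above the hub's underside. The arm is a 14 x 14 mm bar, out to 133 mm, its top 28 mm above the hub's underside. Lever about 0.42 kg, lying on the bench with its hole upright, the hub sides along the arm free to grip.
- jaw: The vice's moving jaw, a steel block 22 mm thick (x) x 80 mm (y), between turret and blank. Origin 1 mm above the bench, mid-thickness, 55 mm along x from the seat when open; slides along +x only as the shaft turns. Blank pinched against the fixed jaw after 7 mm of travel; the shaft's stop comes at 8 mm.
- blank: Loose dark wooden handle blank, 30 mm thick (x), 100 mm long (y), 38 mm high, standing on the vice's base plate between moving and fixed jaw with some millimetres of play; top 56 mm above the bench. Origin at the centre of its underside.
- mallet: Bystander: hammer with a wooden handle, 240 mm. Leave it alone.
- driver: Bystander: wood-handled screwdriver, 180 mm. Leave it alone.
- mug: Bystander: white mug, 76 mm wide, 90 mm high. Leave it alone.
- jar: Bystander: amber glass jar, 60 mm wide, 85 mm high. Leave it alone.
- offcut: Bystander: light wood offcut 90 x 45 x 30 mm. Leave it alone.
- tape_core: Bystander: cardboard ring 72 mm wide, 22 mm high. Leave it alone.
- spanner: Bystander: steel spanner, 150 mm. Leave it alone.
Things that resemble listed ones, but are neither listed nor needed, are in the scene too. Leave any pink look-alike of the blank alone.

How it is judged (in metres and radians):
On the way:
1. the lever sits fully home on the shaft, the blank not yet gripped (z of hub in the frame of seat between 0.013 and 0.021 m and horizontal distance between hub and seat below 0.004 m and angle between the z axis of hub and the z axis of seat, either way round below 0.1 rad and contact force between jaw and blank below 2 N), for 0.2 s.
At the end, for the whole second after the job is handed in: The lever's hub is fully home: its underside within 4 mm of the turret's top, its axis within 4 mm of the shaft's and within 0.10 rad of upright. The moving jaw has advanced at least 6.3 mm and presses on the upright, still blank with more than 4 N. The robot touches nothing (z of hub in the frame of seat between 0.013 and 0.021 m and horizontal distance between hub and seat below 0.004 m and angle between the z axis of hub and the z axis of seat, either way round below 0.1 rad and contact force between jaw and blank above 4 N and x of jaw in the frame of seat above 0.0613 m and linear speed of blank below 0.02 m/s and angle between blank's own z axis and vertical below 0.1 rad).
It fails at once if a bystander is moved by more than 30 mm (distance of any of mallet, driver, mug, jar, offcut, tape_core, spanner from where it was at the start of the episode above 0.03 m).
It also fails if it takes over 72 s, if anything falls off the work surface, if the arm or the gripper's body presses on something with over 40 N, if the wrist force passes 120 N, or if a joint passes its speed limit or range.

ROBOT

A 6-joint arm with a two-finger parallel gripper is mounted at the origin on the work surface. World frame = base frame: x ahead of the robot, y to its left, z up, the work surface at z = 0. Lengths are in mm, angles in rad, forces in N, time in s.
With the tool pointing down it reaches from about 350 to 875 mm from the base axis. Payload 4.2 kg.
Tool frame: the origin (TCP) lies at the very end of the fingers, on their centre line; the grasp point (between the pads) lies 19 mm behind it; z points along the fingers, y is the line along which they close (so a half turn about z gives the same grasp; the last joint's range is limited). The gripper opens to 85 mm and grips with 20 to 120 N. Pads are 22 mm wide; open, the fingers measure 114 mm over their backs; the gripper's body (76 mm by 85 mm) begins 54 mm behind the grasp point. The pads swing forward as they close: fully open they stand 13 mm farther back than shut.
Start: joints at [0.259, 0.385, 0.008, 0, -1.194, -0.259], TCP at [624.979, 0.025, 231.312] pointing down, gripper open.
Joint ranges: [-3.14, 3.14], [-1.21, 2.06], [-1.07, 1.41], [-3.16, 2.05], [-2.99, -0.16], [-3.1, 3.1]. Speed limits (rad/s): [2.79, 2.79, 3.14, 3.14, 3.14, 3.14].

INTERFACE

Orientations are given as a unit quaternion [x, y, z, w].
In Python, from bench import arm, optics gives the robot as it stands. The module is installed in compiled form; this text tells all that it offers.
- The arm moves only by the tool step_arm, never from a script. Its argument "motion" is a list of rows, each an object with "dr": the turn, a rotation vector about the tool's x, y, z in units of 8 degrees (1.0 is 8 degrees), a list of three; "slide": the shift along the tool's x, y, z in mm, a list of three; "jaw": the finger opening in mm, from 0 to 85.4. A call has exactly 8 rows; each row is the pose to reach, as a shift and turn from the pose commanded when the call began, along the tool's axes at that moment; what a row does not reach only later rows make up. A row lasts 1/8 s, in which the tool goes at most 62.5 mm and 10.7 degrees, less where a joint would pass 70% of its speed; a pose out of reach is approached as far as the arm can. A call with a gripper value outside its range is refused whole. The fingers move at their own pace and stop on an object; the grip force is fixed at half the most. Time passes only in rows, so rows that repeat a pose let the fingers close, or fill a call up. It gives the time, the measured TCP pose, the force, the opening and the grip force at its end, in the units of the state.
- arm.read_state(): the state, without advancing time (a new reading comes with each control period).
- optics.get_image(name): name is "scene" or "side" or "wrist"; returns the picture (420x560x3 uint8, blue, green, red); there is no depth.
- optics.camera_info(name): a dict with "camera_matrix" (3x3 intrinsics, pixels), "view" (4x4, takes a point from world to camera coordinates); the wrist camera has in their place "T_tool_cam" (4x4, takes a point from camera to tool coordinates, whose origin is the TCP and whose axes are the flange's). Camera axes: x right, y up, looking along -z (the intrinsics and any distortion apply to the point x, -y, -z); pixel columns grow to the right and rows downward; lengths in mm; the calibration is good to about 2 mm. A picture is of the moment at which its call begins: read the wrist's pose just before it. camera_info takes no time and is no camera call.
- arm.job_done(): hands the job in; it is judged then, once.
The state is a dict: "clock": time; "joints": joint angles; "joint_vel": joint speeds; "joint_efforts": joint torques, N m; "position": TCP position; "ee_rot": TCP orientation; "contact_force": force on the tool from outside, world axes, zero at the start; "wrist_torque": the same for the moment, N m; "gripper_width": finger opening in mm; "grasp_force": force on a finger pad.
Only numpy, scipy, OpenCV 4.12 (cv2) and the standard library are available. Lean on these libraries where they do the work, as an engineer would, in place of code of your own. Each camera call takes 0.05 s, during which the arm holds its last target. There are 200 camera calls.

## Working session

There is one attempt and no reset: what is moved stays moved. The work goes in short steps, Python scripts to look and compute and a tool call to move; the robot and the scene stay as the last step left them, time stands still between calls to the robot, and variables do not carry over. Pictures are saved under pics/ and viewed, at most 10 in all, crops included, and the job is handed in when it is done.

Besides the shell and the picture viewer there is one more tool, called after "Emit:" as a command line: name --argument value ..., lists and objects as JSON in quotes. step_arm: Moves the arm, as the interface text tells. Its arguments: {"type":"object","properties":{"motion":{"type":"array","items":{"type":"object","properties":{"dr":{"type":"array","items":{"type":"number"}},"slide":{"type":"array","items":{"type":"number"}},"jaw":{"type":"number"}}}}},"required":["motion"]}

```bash
mkdir -p pics
python3 - <<'E'
from bench import arm, optics
import cv2
s=arm.read_state();print({k:s[k] for k in('clock','position','ee_rot','joints','contact_force')})
ims=[optics.get_image(n) for n in("scene","side","wrist")]
for n,i in zip(("scene","side","wrist"),ims): cv2.imwrite(f'pics/{n}0.png',i); print(n,optics.camera_info(n))
E
```

```text
{'clock': 0.0, 'position': array([6.24401499e+02, 1.24084122e-02, 2.30201124e+02]), 'ee_rot': array([-0.70703636,  0.70717631,  0.00075021, -0.00082652]), 'joints': array([ 2.58594489e-01,  3.85570761e-01,  6.59629455e-03, -5.01267754e-04,
       -1.19400515e+00, -2.58607470e-01]), 'contact_force': array([-1.31608239, -0.92048348,  0.41460688])}
scene {'camera_matrix': array([[481.80915094,   0.        , 277.16825396],
       [  0.        , 481.80915094, 203.93635833],
       [  0.        ,   0.        ,   1.        ]]), 'view': array([[-7.74471444e-01,  6.32441028e-01, -1.45715147e-02,
         4.42861873e+02],
       [-5.29362438e-01, -6.35288473e-01,  5.62302379e-01,
         2.74928181e+02],
       [ 3.46365979e-01,  4.43200748e-01,  8.26803305e-01,
        -1.42252166e+03],
       [ 0.00000000e+00,  0.00000000e+00,  0.00000000e+00,
         1.00000000e+00]])}
side {'camera_matrix': array([[543.58431302,   0.        , 276.86849252],
       [  0.        , 543.58431302, 213.40985514],
       [  0.        ,   0.        ,   1.        ]]), 'view': array([[ 9.51487962e-01, -3.07666895e-01,  3.42632321e-03,
        -5.30022765e+02],
       [ 1.75510243e-01,  5.51860551e-01,  8.15258294e-01,
        -1.84300521e+02],
       [-2.52718840e-01, -7.75107098e-01,  5.79087363e-01,
        -1.12083540e+03],
       [ 0.00000000e+00,  0.00000000e+00,  0.00000000e+00,
         1.00000000e+00]])}
wrist {'camera_matrix': array([[369.03265106,   0.        , 274.93550387],
       [  0.        , 369.03265106, 210.98018721],
       [  0.        ,   0.        ,   1.        ]]), 'T_tool_cam': array([[ 4.51558974e-05,  9.62784545e-01,  2.70270083e-01,
         6.80666810e+01],
       [ 9.99999306e-01,  2.74757928e-04, -1.14584844e-03,
         1.85310310e+00],
       [-1.17746402e-03,  2.70269947e-01, -9.62783864e-01,
        -1.42549045e+02],
       [ 0.00000000e+00,  0.00000000e+00,  0.00000000e+00,
         1.00000000e+00]])}
```

View pics/scene0.png

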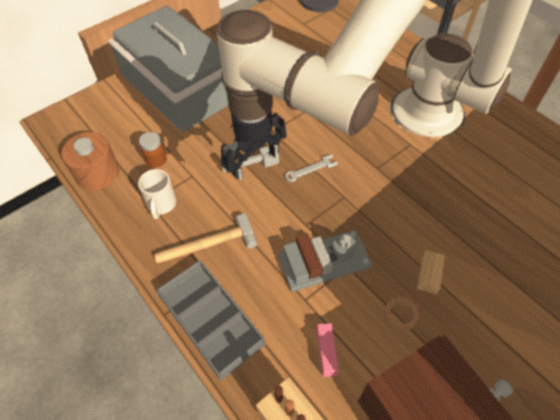

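View pics/side0.png

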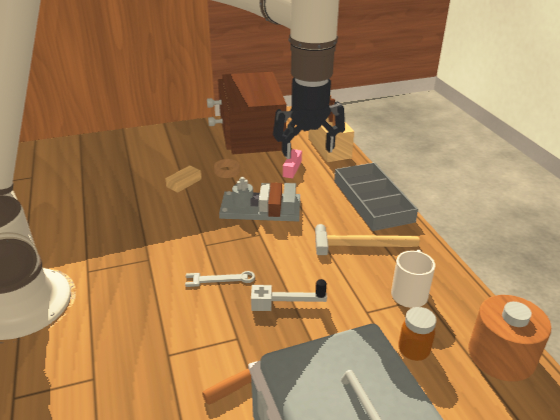

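Side view: the lever hub is at (262,298) with its plus hole at about (262,292), and the knob is at (321,288). The turret with shaft is at (243,186), the moving jaw at (265,197), the dark blank at (275,198) and the fixed jaw at (289,192). The pink look-alike is at (292,163), to be left alone. Nothing else looks like the lever; the spanner at (220,280) is a bystander.

```bash
cat > h.py <<'E'
import numpy as np, cv2
from bench import arm, optics
from scipy.spatial.transform import Rotation as R
def cam(n,s=None):
    c=optics.camera_info(n);K=c['camera_matrix']
    if n=='wrist':
        s=s or arm.read_state();T=np.eye(4);T[:3,:3]=R.from_quat(s['ee_rot']).as_matrix();T[:3,3]=s['position']
        return K,T@c['T_tool_cam']
    return K,np.linalg.inv(c['view'])
def ray(kt,u,v):
    K,T=kt;d=T[:3,:3]@np.array([(u-K[0,2])/K[0,0],-(v-K[1,2])/K[1,1],-1]);return T[:3,3],d/np.linalg.norm(d)
def onz(kt,u,v,z):
    o,d=ray(kt,u,v);return o+d*(z-o[2])/d[2]
def proj(kt,p):
    K,T=kt;q=np.linalg.inv(T)@np.append(p,1);return K[0,0]*q[0]/-q[2]+K[0,2],-K[1,1]*q[1]/-q[2]+K[1,2]
E
python3 - <<'E'
from h import *
S=cam('side');C=cam('scene');W=cam('wrist')
np.set_printoptions(precision=1,suppress=True)
for n,k,u,v,z in[('hub',S,262,292,34),('knobtop',S,321,283,62),('shafttop',S,243,181,92),('blankmid',S,275,188,56),('shaft sc',C,346,240,92),('blank sc',C,308,244,56)]:
    p=onz(k,u,v,z);print(n,p,[round(x) for x in proj(W,p)])
a=cv2.imread('pics/scene0.png')[215:300,270:380];b=cv2.imread('pics/side0.png')[160:230,210:310]
c=cv2.imread('pics/side0.png')[265:325,235:345]
cv2.imwrite('pics/c0.png',np.hstack([cv2.resize(x,(266,200),interpolation=cv2.INTER_CUBIC) for x in(a,b,c)]))
E
```

```text
hub [ 475.  -155.6   34. ] [454, -3]
knobtop [ 586.1 -195.    62. ] [325, -76]
shafttop [525.9 175.2  92. ] [381, 384]
blankmid [608.3 174.4  56. ] [289, 358]
shaft sc [532.7 196.9  92. ] [371, 404]
blank sc [590.1 136.1  56. ] [308, 324]
```

View pics/wrist0.png

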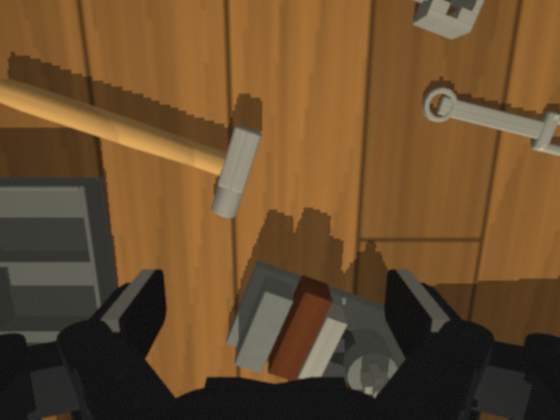

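View pics/c0.png

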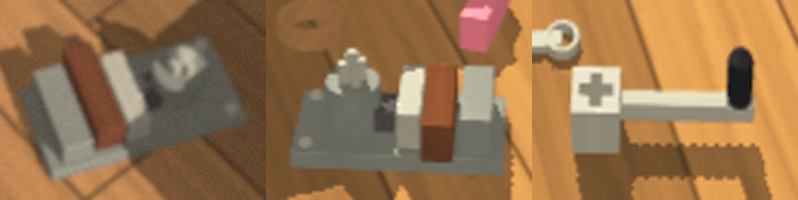

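The crops confirm both choices. The lever has the light square hub with the plus hole and the black knob, and the vice holds the dark brown blank. Next I move above the lever to look closely.

Emit:
step_arm --motion '[{"dr":[0,0,-8.8],"slide":[156,149,40],"jaw":85},{"dr":[0,0,-8.8],"slide":[156,149,40],"jaw":85},{"dr":[0,0,-8.8],"slide":[156,149,40],"jaw":85},{"dr":[0,0,-8.8],"slide":[156,149,40],"jaw":85},{"dr":[0,0,-8.8],"slide":[156,149,40],"jaw":85},{"dr":[0,0,-8.8],"slide":[156,149,40],"jaw":85},{"dr":[0,0,-8.8],"slide":[156,149,40],"jaw":85},{"dr":[0,0,-8.8],"slide":[156,149,40],"jaw":85}]'

```text
clock: 1.15
position: [475.7, -156.0, 191.1]
ee_rot: [0.985, -0.171, -0.0, -0.0]
contact_force: [0.0, -0.2, -0.3]
gripper_width: 85.1
grasp_force: 0.0
```

Run:
```python
from h import *
s=arm.read_state();i=optics.get_image('wrist');cv2.imwrite('pics/w1.png',i)
np.set_printoptions(precision=3,suppress=True)
print(s['position'],s['joints'],R.from_quat(s['ee_rot']).as_matrix())
k=cam('wrist',s);print(proj(k,[475,-155.6,34]),proj(k,[586,-195,62]))
cv2.imwrite('pics/s1.png',optics.get_image('scene'))
```

```text
[ 475.735 -155.976  191.114] [ 0.008  0.209 -0.351 -0.    -1.011  1.219] [[ 0.942 -0.337 -0.   ]
 [-0.337 -0.942  0.   ]
 [-0.001  0.    -1.   ]]
(np.float64(274.36357059164555), np.float64(191.12599616325673)) (np.float64(273.8168104766304), np.float64(28.876205048033597))
```

View pics/w1.png

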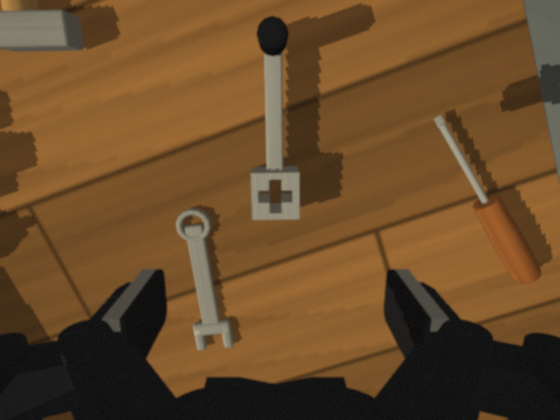

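The wrist view shows the hub hole at (275,194), the knob at (273,35), the arm square to the fingers and the spanner just left at (193,225). I narrow the jaws before descending.

Run:
```python
from h import *
s=arm.read_state();k=cam('wrist',s);i=cv2.imread('pics/w1.png')
hsv=cv2.cvtColor(i,cv2.COLOR_BGR2HSV);roi=np.zeros(i.shape[:2],bool);roi[150:235,240:310]=1
m=((hsv[...,1]<70)&(hsv[...,2]>110)&roi).astype(np.uint8)
m=cv2.morphologyEx(m,cv2.MORPH_CLOSE,np.ones((15,15)))
m=cv2.morphologyEx(m,cv2.MORPH_OPEN,np.ones((21,21)))
c=max(cv2.findContours(m,0,2)[0],key=cv2.contourArea);print(cv2.boundingRect(c),cv2.minAreaRect(c))
Rm=R.from_quat(s['ee_rot']).as_matrix()
for u,v,z in[(275,193.5,34),(273,33,62),(193,225,3),(210,340,3),(274.5,165,28)]:
    p=onz(k,u,v,z);print(p,Rm.T@(p-s['position']))
```

```text
(252, 172, 48, 47) ((275.5, 194.99998474121094), (46.99999237060547, 45.99999237060547), 0.0)
[ 473.06832363 -155.36830788   34.        ] [ -2.77762612   0.41313538 157.18271512]
[ 583.97040847 -193.60945656   62.        ] [114.51561816  -0.95260131 129.14546337]
[463.69100129 -70.05653642   3.        ] [-40.34482957 -76.75043167 188.19112801]
[342.84220854 -37.47333522   3.        ] [-165.10529974  -66.70457726  188.2311395 ]
[ 494.7771629 -162.6964614   28.       ] [ 2.01328457e+01 -2.98267219e-03  1.63175433e+02]
```

Emit:
step_arm --motion '[{"dr":[0,0,0],"slide":[-2,0.4,50],"jaw":66},{"dr":[0,0,0],"slide":[-2,0.4,100],"jaw":66},{"dr":[0,0,0],"slide":[-2,0.4,140],"jaw":66},{"dr":[0,0,0],"slide":[-2,0.4,170],"jaw":66},{"dr":[0,0,0],"slide":[-2,0.4,186],"jaw":66},{"dr":[0,0,0],"slide":[-2,0.4,186],"jaw":66},{"dr":[0,0,0],"slide":[-2,0.4,186],"jaw":30},{"dr":[0,0,0],"slide":[-2,0.4,186],"jaw":20}]'

```text
clock: 2.25
position: [474.9, -155.6, 6.5]
ee_rot: [0.985, -0.17, 0.001, -0.0]
contact_force: [0.9, 0.4, 2.0]
gripper_width: 39.3
grasp_force: 61.3
```

Emit:
step_arm --motion '[{"dr":[0,0,0],"slide":[0,0,0],"jaw":20},{"dr":[0,0,0],"slide":[0,0,0],"jaw":20},{"dr":[0,0,0],"slide":[0,0,-40],"jaw":20},{"dr":[0,0,0],"slide":[0,0,-90],"jaw":20},{"dr":[0,0,0],"slide":[0,0,-140],"jaw":20},{"dr":[0,0,0],"slide":[0,0,-180],"jaw":20},{"dr":[0,0,0],"slide":[0,0,-190],"jaw":20},{"dr":[0,0,0],"slide":[0,0,-190],"jaw":20}]'

```text
clock: 3.25
position: [472.8, -155.4, 194.0]
ee_rot: [0.985, -0.171, -0.001, -0.0]
contact_force: [0.0, 1.0, -5.7]
gripper_width: 38.9
grasp_force: 62.7
```

Emit:
step_arm --motion '[{"dr":[0,0,0],"slide":[-64,-243,0],"jaw":20},{"dr":[0,0,0],"slide":[-64,-243,0],"jaw":20},{"dr":[0,0,0],"slide":[-64,-243,0],"jaw":20},{"dr":[0,0,0],"slide":[-64,-243,0],"jaw":20},{"dr":[0,0,0],"slide":[-64,-243,0],"jaw":20},{"dr":[0,0,0],"slide":[-64,-243,0],"jaw":20},{"dr":[0,0,0],"slide":[-64,-243,0],"jaw":20},{"dr":[0,0,0],"slide":[-64,-243,0],"jaw":20}]'

```text
clock: 4.25
position: [494.9, 93.5, 194.9]
ee_rot: [0.985, -0.171, -0.0, 0.0]
contact_force: [0.9, -0.8, -5.2]
gripper_width: 38.8
grasp_force: 63.4
```

Run:
```python
from h import *
s=arm.read_state();i=optics.get_image('wrist');cv2.imwrite('pics/w2.png',i)
import json;json.dump({k:list(map(float,s[k])) for k in('position','ee_rot','joints')},open('s2.json','w'))
print(s['position'],s['ee_rot'])
cv2.imwrite('pics/w2b.png',cv2.resize(i,(800,600),interpolation=cv2.INTER_CUBIC))
```

```text
[494.90840531  93.4854177  194.85779582] [ 9.85232032e-01 -1.71223798e-01 -4.31652976e-04  2.61533707e-04]
```

View pics/w2b.png

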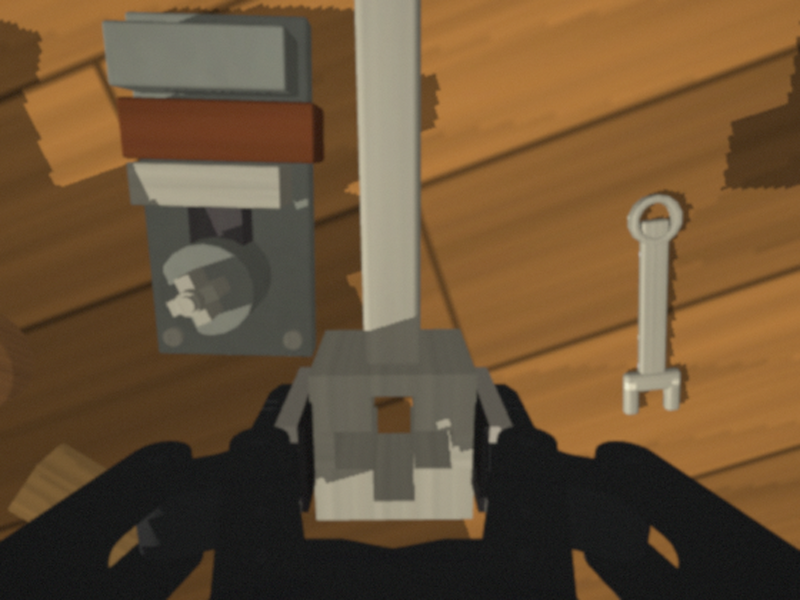

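The wrist view (800x600 copy) shows the vice lying almost along the tool x axis. The turret top is at about (208,289), the shaft tip at (186,303) and the blank at (220,130). The hub sits squarely between the pads. I enlarge the shaft to read how the splines are turned.

Run:
```python
import cv2
i=cv2.imread('pics/w2.png')[160:250,100:200]
i=cv2.convertScaleAbs(i,alpha=1.3)
cv2.imwrite('pics/c2.png',cv2.resize(i,(660,594),interpolation=cv2.INTER_CUBIC))
```

```text
(no output)
```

View pics/c2.png

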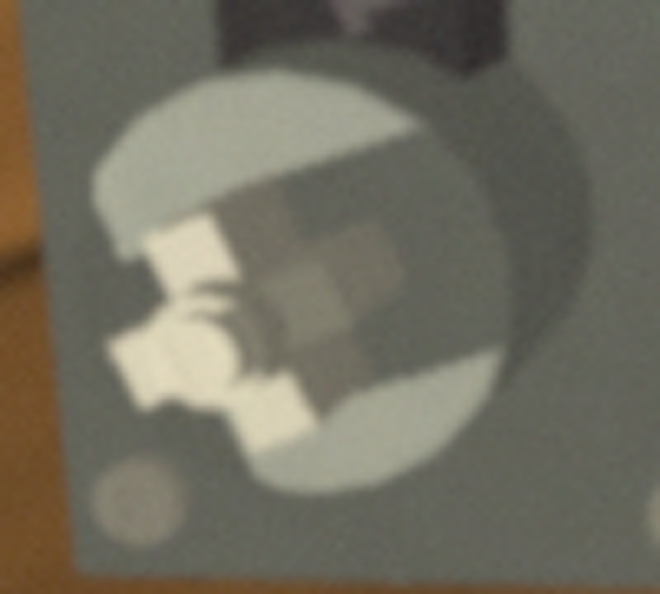

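The enlargement shows the plus clearly. At crop scale the spline ends are up at (178,222), down at (288,437) and left at (127,377). The turret circle is centred near (303,282) and the pilot top near (200,355).

Run:
```python
from h import *
import json
np.set_printoptions(precision=1,suppress=True)
s=json.load(open('s2.json'));k=cam('wrist',s);Rm=R.from_quat(s['ee_rot']).as_matrix();P=np.array(s['position'])
def t(u,v,z,sc=1): return Rm.T@(onz(k,u,v,z)-P)
cr=lambda a,b,z:t(100+a/6.6,160+b/6.6,z)
up,dn,lf=cr(178,222,82),cr(288,437,82),cr(127,377,82)
print('tool: up',up,'dn',dn,'lf',lf,'mid',(up+dn)/2,'len',np.linalg.norm(up-dn))
ang=lambda d:np.degrees(np.arctan2(d[1],d[0]))
print('spline ang about tool z',ang(up-dn), 'lf',ang(lf-(up+dn)/2))
print('turret',cr(303,282,62),'pilot',cr(200,355,90))
for n,z,(a,b) in[('plate R',18,((315,350),(310,100))),('blank',56,((118,97),(313,104))),('blank lo',56,((122,157),(313,162))),('fixed',54,((104,22),(285,27))),('jaw',54,((138,164),(280,167)))]:
    p,q=[t(x*.7,y*.7,z) for x,y in(a,b)];print(n,p,q,ang(q-p))
# hub in hand: top face corners z top = tcp+28
hz=P[2]-6+34
for n,(x,y) in dict(tl=(308,375),tr=(476,375),br=(473,520),bl=(316,520),armhub=(392,320)).items(): print(n,t(x*.7,y*.7,hz))
print('TCP world',P)
for q in ((up+dn)/2,cr(303,282,62),cr(200,355,90)): print(P+Rm@q)
S=cam('side');C=cam('scene');w=P+Rm@((up+dn)/2);print(proj(S,w),proj(C,w))
```

```text
tool: up [   7.4 -104.6  112.8] dn [-16.9 -95.1 112.8] lf [ -10.  -112.1  112.8] mid [ -4.8 -99.9 112.8] len 26.07989577162827
spline ang about tool z -21.294699517260582 lf -113.24037008104433
turret [ -4.4 -99.  132.8] pilot [  -5.2 -100.6  104.8]
plate R [-56.1 -49.9 176.9] [ 95.5 -46.7 176.8] 1.2209361246841002
blank [  93.4 -136.9  138.7] [ 90.1 -39.6 138.8] 91.92864207745271
blank lo [  64.5 -139.   138.7] [ 62.  -40.8 138.8] 91.44978714922716
fixed [ 127.7 -139.9  140.7] [125.5 -52.1 140.7] 91.42382862412741
jaw [  61.  -132.1  140.7] [ 59.5 -58.4 140.8] 91.173332348838
tl [ 16.3 -19.6 -28. ]
tr [ 16.3  19.9 -28. ]
br [-23.8  20.9 -28. ]
bl [-23.8 -19.3 -28. ]
armhub [ 29.9   0.2 -28. ]
TCP world [494.9  93.5 194.9]
[524.  189.1  82. ]
[524.  188.2  62. ]
[523.9 189.9  90. ]
(np.float64(240.96720673232971), np.float64(181.7102302469876)) (np.float64(345.8981231300456), np.float64(237.75766190682816))
```

Run:
```python
from h import *
i=cv2.imread('pics/w2.png').astype(float);K,_=cam('side');K=optics.camera_info('wrist')['camera_matrix']
f=K[0,0];v=[];w=[];c=[]
for r in range(5,215,5):
    g=i[r-2:r+3,:,0].mean(0)  # blue: arm light, wood dark
    g=cv2.GaussianBlur(g[None],(5,1),0)[0];d=np.gradient(g)
    l=240+np.argmax(d[240:270]);h=280+np.argmin(d[280:310])
    sub=lambda j,s:j+0.5*(s*d[j-1]-s*d[j+1])/(s*d[j-1]-2*s*d[j]+s*d[j+1]+1e-9)
    L,H=sub(l,1),sub(h,-1);v.append(r);w.append(H-L);c.append((H+L)/2)
v=np.array(v);w=np.array(w);c=np.array(c)
T=optics.camera_info('wrist')['T_tool_cam']
dep=14*f/w
p=np.array([T[:3,:3]@(np.array([(cc-K[0,2])/f,-(vv-K[1,2])/f,-1])*dd)+T[:3,3] for cc,vv,dd in zip(c,v,dep)])
np.set_printoptions(precision=1,suppress=True)
print(p[::4])
a=np.polyfit(p[:,0],p[:,2],1);res=p[:,2]-np.polyval(a,p[:,0]);ok=abs(res)<2*res.std();a=np.polyfit(p[ok,0],p[ok,2],1);b=np.polyfit(p[ok,0],p[ok,1],1)
print('pitch deg (+ = end lower)',np.degrees(np.arctan(a[0])),a,'yaw',np.degrees(np.arctan(b[0])),b,res.std())
```

```text
[[ 98.   -1.4 -10.8]
 [ 92.1  -1.4 -11. ]
 [ 86.3  -1.4 -10. ]
 [ 79.5  -0.9 -16.5]
 [ 73.4  -0.8 -16.3]
 [ 67.2  -1.1 -10.4]
 [ 60.5  -1.  -10.9]
 [ 53.8  -0.9 -12.5]
 [ 47.6  -0.4 -18. ]
 [ 40.3  -0.5 -16. ]
 [ 33.   -0.4 -15.5]]
pitch deg (+ = end lower) 4.038743008387624 [  0.1 -18.3] yaw -0.9035926282168696 [-0.   0.1] 2.5944129459338896
```

Emit:
step_arm --motion '[{"dr":[0.08,0.45,-2.7],"slide":[-0.8,-101.6,0],"jaw":20},{"dr":[0.08,0.45,-2.7],"slide":[-0.8,-101.6,0],"jaw":20},{"dr":[0.08,0.45,-2.7],"slide":[-0.8,-101.6,0],"jaw":20},{"dr":[0.08,0.45,-2.7],"slide":[-0.8,-101.6,30],"jaw":20},{"dr":[0.08,0.45,-2.7],"slide":[-0.8,-101.6,60],"jaw":20},{"dr":[0.08,0.45,-2.7],"slide":[-0.8,-101.6,80],"jaw":20},{"dr":[0.08,0.45,-2.7],"slide":[-0.8,-101.6,80],"jaw":20},{"dr":[0.08,0.45,-2.7],"slide":[-0.8,-101.6,80],"jaw":20}]'

```text
clock: 5.3
position: [529.3, 190.4, 116.5]
ee_rot: [0.999, 0.017, 0.033, -0.001]
contact_force: [0.7, -0.3, -4.8]
gripper_width: 39.0
grasp_force: 63.5
```

Run:
```python
from h import *
np.set_printoptions(precision=3,suppress=True)
s=arm.read_state();a=optics.get_image('wrist');b=optics.get_image('side');c=optics.get_image('scene')
print(s['position'],R.from_quat(s['ee_rot']).as_matrix(),s['joints'],s['contact_force'],s['wrist_torque'])
f=lambda i,x,y,w,h:cv2.resize(i[y:y+h,x:x+w],(400,300),interpolation=cv2.INTER_CUBIC)
cv2.imwrite('pics/m3.png',np.vstack([np.hstack([f(a,175,200,200,150),f(b,180,115,120,90)]),np.hstack([f(c,285,180,120,90),f(a,0,0,560,420)])]))
```

```text
[529.315 190.432 116.476] [[ 0.997  0.034  0.065]
 [ 0.034 -0.999  0.002]
 [ 0.065  0.    -0.998]] [ 0.654  0.363 -0.368  0.054 -0.788  0.914] [ 0.699 -0.314 -4.794] [ 0.037  0.203 -0.029]
```

View pics/m3.png

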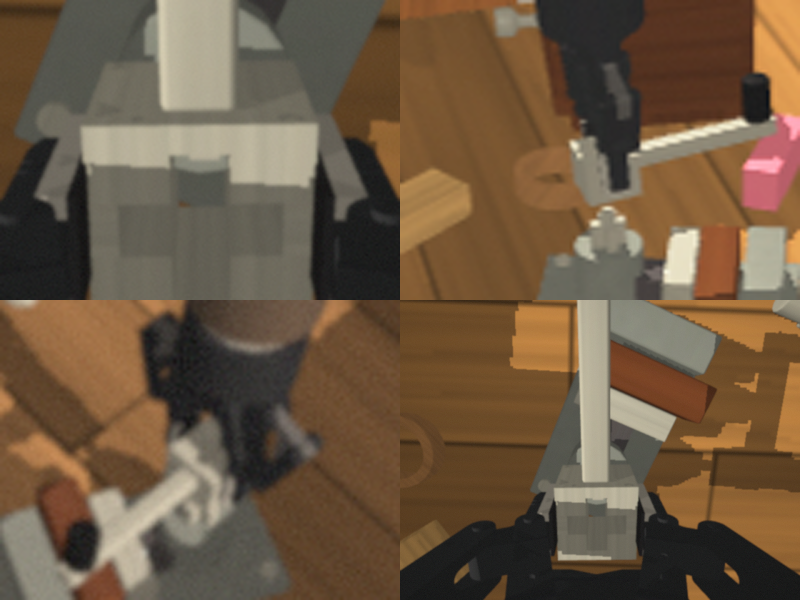

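The montage shows, in the side crop, the hub just above the shaft, with the knob end apparently high now. I check the tilt against the projected geometry.

Run:
```python
from h import *
np.set_printoptions(precision=1,suppress=True)
S=cam('side');s=arm.read_state();P=s['position']
Rm=R.from_quat(s['ee_rot']).as_matrix()
top=lambda q:((q[0]-180)*3.33+400,(q[1]-115)*3.33)
yaw=np.arctan2(Rm[1,0],Rm[0,0])+np.radians(0.9)
for pit in(0,4,8,12):
    # hub frame: x along arm, pitch up; hub centre guess
    Rh=R.from_euler('zy',[yaw,-np.radians(pit)]).as_matrix()
    c=np.array([524.3,189.3,P[2]-8+17])
    g=lambda p:top(proj(S,c+Rh@np.array(p)))
    e1=g([20,-7,11]);e2=g([133,-7,11]);print(pit,'arm top front edge',np.round(e1),np.round(e2),'slope',round((e1[1]-e2[1])/(e2[0]-e1[0]),3),
     'hub bottom-left front',np.round(g([-20,-20,-17])),'top-left',np.round(g([-20,-20,17])),'botright',np.round(g([20,-20,-17])),'knobtop',np.round(g([120,0,45])))
print('shaft tip',top(proj(S,[524,189.3,92])))
b=optics.get_image('side');cv2.imwrite('pics/x4.png',cv2.resize(b[130:185,225:300],(800,587),interpolation=cv2.INTER_CUBIC))
```

```text
0 arm top front edge [630. 158.] [773. 132.] slope 0.185 hub bottom-left front [584. 210.] top-left [582. 169.] botright [636. 200.] knobtop [754.  90.]
4 arm top front edge [629. 157.] [772. 121.] slope 0.249 hub bottom-left front [586. 211.] top-left [581. 171.] botright [638. 198.] knobtop [750.  80.]
8 arm top front edge [627. 155.] [770. 110.] slope 0.315 hub bottom-left front [588. 212.] top-left [579. 173.] botright [639. 196.] knobtop [745.  71.]
12 arm top front edge [626. 154.] [767. 100.] slope 0.382 hub bottom-left front [590. 213.] top-left [578. 175.] botright [640. 193.] knobtop [739.  63.]
shaft tip (np.float64(602.4495908849248), np.float64(210.58156285588709))
```

View pics/x4.png

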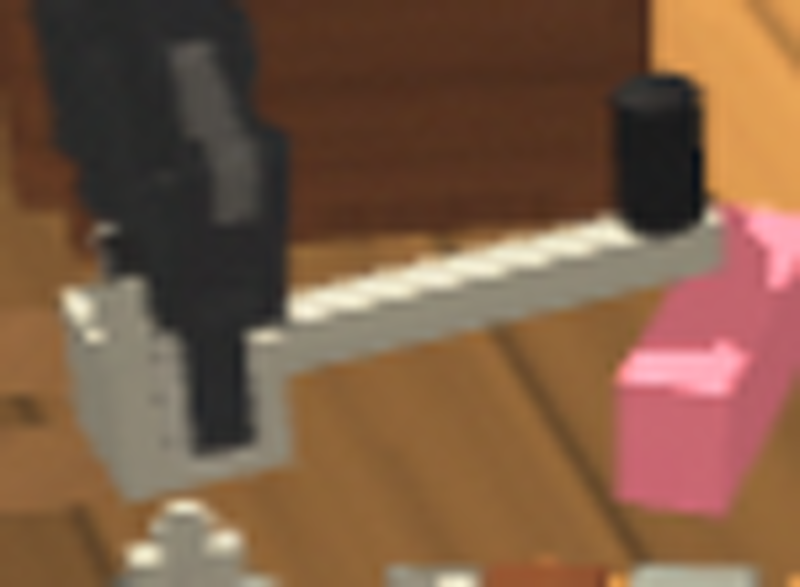

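The side view shows the lever pitched up by about the tool's own 4°, so it sits straight in the hand. I level the tool and come down close.

Emit:
step_arm --motion '[{"dr":[0,-0.46,0],"slide":[-0.7,0,0],"jaw":20},{"dr":[0,-0.46,0],"slide":[-0.9,0,4],"jaw":20},{"dr":[0,-0.46,0],"slide":[-1.2,0,8],"jaw":20},{"dr":[0,-0.46,0],"slide":[-1.5,0,12],"jaw":20},{"dr":[0,-0.46,0],"slide":[-1.5,0,12],"jaw":20},{"dr":[0,-0.46,0],"slide":[-1.5,0,12],"jaw":20},{"dr":[0,-0.46,0],"slide":[-1.5,0,12],"jaw":20},{"dr":[0,-0.46,0],"slide":[-1.5,0,12],"jaw":20}]'

```text
clock: 6.5
position: [527.8, 190.7, 103.4]
ee_rot: [1.0, 0.018, -0.0, 0.0]
contact_force: [-0.2, -0.5, -4.6]
gripper_width: 38.9
grasp_force: 63.7
```

Run:
```python
from h import *
np.set_printoptions(precision=3,suppress=True)
ps=[];
for _ in range(3):
    s=arm.read_state();i=optics.get_image('wrist');ps.append(s['position'])
cv2.imwrite('pics/w5.png',i)
print(np.array(ps),R.from_quat(s['ee_rot']).as_rotvec(),R.from_quat(s['ee_rot']).as_matrix(),s['contact_force'])
```

```text
[[527.826 190.724 103.392]
 [527.835 190.668 103.344]
 [527.82  190.663 103.317]] [ 3.14   0.055 -0.001] [[ 0.999  0.035 -0.001]
 [ 0.035 -0.999 -0.001]
 [-0.001  0.001 -1.   ]] [ 0.439 -0.245 -5.341]
```

Emit:
step_arm --motion '[{"dr":[0,0,0],"slide":[0,0,2],"jaw":20},{"dr":[0,0,0],"slide":[0,0,4],"jaw":20},{"dr":[0,0,0],"slide":[0,0,6],"jaw":20},{"dr":[0,0,0],"slide":[0,0,8],"jaw":20},{"dr":[0,0,0],"slide":[0,0,10],"jaw":20},{"dr":[0,0,0],"slide":[0,0,10],"jaw":20},{"dr":[0,0,0],"slide":[0,0,10],"jaw":20},{"dr":[0,0,0],"slide":[0,0,10],"jaw":20}]'

```text
clock: 7.65
position: [527.8, 190.7, 93.3]
ee_rot: [1.0, 0.017, -0.0, 0.0]
contact_force: [-0.1, -0.8, -4.9]
gripper_width: 38.8
grasp_force: 63.7
```

Emit:
step_arm --motion '[{"dr":[0,0,0],"slide":[0,0,1],"jaw":20},{"dr":[0,0,0],"slide":[0,0,2],"jaw":20},{"dr":[0,0,0],"slide":[0,0,3],"jaw":20},{"dr":[0,0,0],"slide":[0,0,4],"jaw":20},{"dr":[0,0,0],"slide":[0,0,5],"jaw":20},{"dr":[0,0,0],"slide":[0,0,6],"jaw":20},{"dr":[0,0,0],"slide":[0,0,7],"jaw":20},{"dr":[0,0,0],"slide":[0,0,7],"jaw":20}]'

```text
clock: 8.65
position: [527.7, 190.5, 86.1]
ee_rot: [1.0, 0.017, -0.001, 0.0]
contact_force: [0.2, 0.5, -5.1]
gripper_width: 38.9
grasp_force: 63.7
```

Emit:
step_arm --motion '[{"dr":[0,0,0],"slide":[0,0,1.5],"jaw":20},{"dr":[0,0,0],"slide":[0,0,3],"jaw":20},{"dr":[0,0,0],"slide":[0,0,4.5],"jaw":20},{"dr":[0,0,0],"slide":[0,0,6],"jaw":20},{"dr":[0,0,0],"slide":[0,0,7],"jaw":20},{"dr":[0,0,0],"slide":[0,0,8],"jaw":20},{"dr":[0,0,0],"slide":[0,0,8],"jaw":20},{"dr":[0,0,0],"slide":[0,0,8],"jaw":20}]'

```text
clock: 9.65
position: [527.7, 190.6, 78.1]
ee_rot: [1.0, 0.017, -0.0, 0.0]
contact_force: [-0.1, -1.3, -5.7]
gripper_width: 38.7
grasp_force: 63.7
```

The bottom face is now below the spline tops with no force, so the splines are matched. I continue to the seat.

Emit:
step_arm --motion '[{"dr":[0,0,0],"slide":[0,0,2],"jaw":20},{"dr":[0,0,0],"slide":[0,0,4],"jaw":20},{"dr":[0,0,0],"slide":[0,0,6],"jaw":20},{"dr":[0,0,0],"slide":[0,0,7],"jaw":20},{"dr":[0,0,0],"slide":[0,0,8],"jaw":20},{"dr":[0,0,0],"slide":[0,0,9],"jaw":20},{"dr":[0,0,0],"slide":[0,0,9.5],"jaw":20},{"dr":[0,0,0],"slide":[0,0,9.5],"jaw":20}]'

```text
clock: 10.65
position: [527.7, 190.5, 68.7]
ee_rot: [1.0, 0.017, -0.0, 0.0]
contact_force: [0.3, -3.4, -4.1]
gripper_width: 39.2
grasp_force: 63.8
```

Emit:
step_arm --motion '[{"dr":[0,0,0],"slide":[0,0,0.3],"jaw":20},{"dr":[0,0,0],"slide":[0,0,0.6],"jaw":20},{"dr":[0,0,0],"slide":[0,0,0.9],"jaw":20},{"dr":[0,0,0],"slide":[0,0,1.2],"jaw":20},{"dr":[0,0,0],"slide":[0,0,1.5],"jaw":20},{"dr":[0,0,0],"slide":[0,0,1.8],"jaw":20},{"dr":[0,0,0],"slide":[0,0,2],"jaw":20},{"dr":[0,0,0],"slide":[0,0,2],"jaw":20}]'

```text
clock: 11.65
position: [527.7, 190.6, 68.5]
ee_rot: [1.0, 0.018, -0.0, 0.0]
contact_force: [-6.1, -3.8, 10.9]
gripper_width: 39.0
grasp_force: 65.5
```

Home: contact comes at TCP z≈68.5, as expected for a seat at 62. Now I swing it clockwise (positive about tool z) around the hub axis.

Emit:
step_arm --motion '[{"dr":[0,0,0.5],"slide":[0,0.3,-0.8],"jaw":20},{"dr":[0,0,1.0],"slide":[0,0.5,-0.8],"jaw":20},{"dr":[0,0,1.5],"slide":[0,0.8,-0.8],"jaw":20},{"dr":[0,0,2.0],"slide":[-0.1,1.1,-0.8],"jaw":20},{"dr":[0,0,2.5],"slide":[-0.1,1.3,-0.8],"jaw":20},{"dr":[0,0,3.0],"slide":[-0.2,1.6,-0.8],"jaw":20},{"dr":[0,0,3.5],"slide":[-0.3,1.8,-0.8],"jaw":20},{"dr":[0,0,3.5],"slide":[-0.3,1.8,-0.8],"jaw":20}]'

```text
clock: 12.65
position: [528.2, 188.7, 68.5]
ee_rot: [0.975, -0.224, 0.001, 0.0]
contact_force: [-0.9, -4.4, 5.4]
gripper_width: 39.4
grasp_force: 65.0
```

Run:
```python
from h import *
s=arm.read_state();print(s['wrist_torque'],s['contact_force'],s['position'],s['joints'])
```

```text
[-1.44228089  0.37815596  0.17998412] [-0.90412383 -4.38805689  5.44267685] [528.1968268  188.72877102  68.54509414] [ 0.63277432  0.44787531 -0.35608367  0.00183284 -0.76673237  0.48504194]
```

Emit:
step_arm --motion '[{"dr":[0,0,0.4],"slide":[0,0.2,0],"jaw":20},{"dr":[0,0,0.8],"slide":[0,0.4,0],"jaw":20},{"dr":[0,0,1.2],"slide":[0,0.6,0],"jaw":20},{"dr":[0,0,1.6],"slide":[0,0.9,0],"jaw":20},{"dr":[0,0,2.0],"slide":[-0.1,1.1,0],"jaw":20},{"dr":[0,0,2.4],"slide":[-0.1,1.3,0],"jaw":20},{"dr":[0,0,2.6],"slide":[-0.1,1.4,0],"jaw":20},{"dr":[0,0,2.6],"slide":[-0.1,1.4,0],"jaw":20}]'

```text
clock: 13.65
position: [527.8, 188.2, 68.5]
ee_rot: [0.918, -0.396, 0.001, -0.0]
contact_force: [-0.0, -3.2, 5.3]
gripper_width: 38.9
grasp_force: 65.2
```

Run:
```python
from h import *
s=arm.read_state();print(s['wrist_torque'],s['contact_force'],s['position'],s['joints'],s['joint_efforts'])
```

```text
[-0.97638537  0.36741947  0.3529834 ] [-0.03844625 -3.24268323  5.2961694 ] [527.8253648  188.15640882  68.54305545] [ 0.63213079  0.44665358 -0.35814358  0.00133327 -0.76455211  0.12328224] [  1.20994672 -34.76681828  14.01985824   2.16586836   0.81649611
  -0.34473991]
```

Emit:
step_arm --motion '[{"dr":[0,0,0.2],"slide":[0,0.1,0],"jaw":20},{"dr":[0,0,0.4],"slide":[0,0.2,0],"jaw":20},{"dr":[0,0,0.6],"slide":[0,0.3,0],"jaw":20},{"dr":[0,0,0.8],"slide":[0,0.4,0],"jaw":20},{"dr":[0,0,0.9],"slide":[0,0.5,0],"jaw":20},{"dr":[0,0,1.0],"slide":[0,0.5,0],"jaw":20},{"dr":[0,0,1.0],"slide":[0,0.5,0],"jaw":20},{"dr":[0,0,1.0],"slide":[0,0.5,0],"jaw":20}]'

```text
clock: 14.65
position: [527.7, 188.0, 68.5]
ee_rot: [0.888, -0.459, 0.001, -0.001]
contact_force: [-0.5, -3.9, 4.4]
gripper_width: 39.0
grasp_force: 65.2
```

Run:
```python
from h import *
s=arm.read_state();print(s['wrist_torque'],s['contact_force'],s['position'],s['ee_rot'],s['joint_efforts'])
```

```text
[-0.81133827  0.26925514  0.35934839] [-0.48386874 -3.94660207  4.41901294] [527.65021598 187.99533465  68.51920623] [ 8.88399391e-01 -4.59070107e-01  8.48153107e-04 -6.63021341e-04] [  1.00242857 -34.86496568  13.78719449   2.10533448   0.68000771
  -0.38080053]
```

Emit:
step_arm --motion '[{"dr":[0,0,0.1],"slide":[0,0.1,0],"jaw":20},{"dr":[0,0,0.2],"slide":[0,0.1,0],"jaw":20},{"dr":[0,0,0.3],"slide":[0,0.2,0],"jaw":20},{"dr":[0,0,0.4],"slide":[0,0.2,0],"jaw":20},{"dr":[0,0,0.5],"slide":[0,0.3,0],"jaw":20},{"dr":[0,0,0.6],"slide":[0,0.3,0],"jaw":20},{"dr":[0,0,0.6],"slide":[0,0.3,0],"jaw":20},{"dr":[0,0,0.6],"slide":[0,0.3,0],"jaw":20}]'

```text
clock: 15.65
position: [527.6, 187.9, 68.6]
ee_rot: [0.869, -0.494, 0.001, -0.0]
contact_force: [0.2, -2.8, 5.7]
gripper_width: 38.9
grasp_force: 66.5
```

Run:
```python
from h import *
s=arm.read_state();print(s['wrist_torque'],s['contact_force'],s['position'],s['ee_rot'],s['joint_efforts'])
```

```text
[-0.78772866  0.1311728   1.29866783] [ 0.24852063 -2.83330789  5.70592194] [527.56272276 187.8837559   68.55981071] [ 8.69240839e-01 -4.94387259e-01  1.16575118e-03 -4.92050008e-04] [  0.08871635 -34.80942965  13.54750514   1.35882128   0.572457
  -1.32852182]
```

Torque has jumped from 0.36 to 1.3 N·m, so the blank is pinched. I give it a touch more, then release.

Emit:
step_arm --motion '[{"dr":[0,0,0.1],"slide":[0,0,0],"jaw":20},{"dr":[0,0,0.2],"slide":[0,0.1,0],"jaw":20},{"dr":[0,0,0.2],"slide":[0,0.1,0],"jaw":20},{"dr":[0,0,0.2],"slide":[0,0.1,0],"jaw":20},{"dr":[0,0,0.2],"slide":[0,0.1,0],"jaw":20},{"dr":[0,0,0.2],"slide":[0,0.1,0],"jaw":20},{"dr":[0,0,0.2],"slide":[0,0.1,0],"jaw":20},{"dr":[0,0,0.2],"slide":[0,0.1,0],"jaw":20}]'

```text
clock: 16.65
position: [527.5, 187.9, 68.6]
ee_rot: [0.863, -0.506, 0.001, -0.0]
contact_force: [-0.3, -3.4, 5.1]
gripper_width: 39.1
grasp_force: 67.4
```

Run:
```python
from h import *
s=arm.read_state();print(s['wrist_torque'],s['contact_force'],s['position'],s['ee_rot'],s['joint_efforts'])
```

```text
[-0.80128225  0.11023364  1.74876551] [-0.32752924 -3.38852786  5.0579649 ] [527.51518632 187.85855485  68.56038405] [ 8.62604465e-01 -5.05877210e-01  1.26667836e-03 -4.24949438e-04] [ -0.29460247 -34.80823874  13.47147793   1.02527194   0.5314344
  -1.75070051]
```

Emit:
step_arm --motion '[{"dr":[0,0,0],"slide":[0,0,0],"jaw":60},{"dr":[0,0,0],"slide":[0,0,0],"jaw":66},{"dr":[0,0,0],"slide":[0,0,0],"jaw":66},{"dr":[0,0,0],"slide":[0,0,0],"jaw":66},{"dr":[0,0,0],"slide":[0,0,-20],"jaw":66},{"dr":[0,0,0],"slide":[0,0,-60],"jaw":66},{"dr":[0,0,0],"slide":[0,0,-110],"jaw":66},{"dr":[0,0,0],"slide":[0,0,-130],"jaw":66}]'

```text
clock: 17.65
position: [527.5, 187.8, 201.0]
ee_rot: [0.861, -0.509, 0.001, -0.002]
contact_force: [0.2, -0.8, -0.4]
gripper_width: 65.5
grasp_force: 0.0
```

Run:
```python
from h import *
s=arm.read_state();a=optics.get_image('wrist');b=optics.get_image('side')
print(s['wrist_torque'],s['contact_force'],s['position'],s['gripper_width'])
f=lambda i,x,y,w,h:cv2.resize(i[y:y+h,x:x+w],(400,400*h//w),interpolation=cv2.INTER_CUBIC)
cv2.imwrite('pics/m6.png',np.hstack([f(a,0,0,560,420),f(b,190,130,140,105)]))
```

```text
[0.03953444 0.00290211 0.01908969] [ 0.2385719  -0.81034034 -0.4003661 ] [527.46110934 187.83159453 200.9948862 ] 65.52903916157128
```

View pics/m6.png

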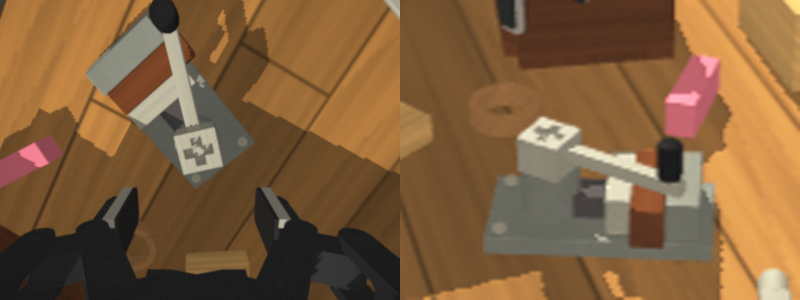

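The last picture shows the lever flat on the turret and the jaw up against the blank. The arm lags the tool by some degrees, though, leaning left from (200,140) to (165,15). I measure that numerically.

Run:
```python
from h import *
np.set_printoptions(precision=1,suppress=True)
s=arm.read_state();a=optics.get_image('wrist');cv2.imwrite('pics/w7.png',a);k=cam('wrist',s);Rm=R.from_quat(s['ee_rot']).as_matrix();P=s['position']
print('tool yaw',np.degrees(np.arctan2(Rm[1,0],Rm[0,0])))
sh=np.array([524,189.5,0])
hub=np.array(proj(k,[524,189.5,96]));print('hub expected px',hub)
# arm centreline: rows scan
hsv=cv2.cvtColor(a,cv2.COLOR_BGR2HSV)
m=((hsv[...,1]<60)&(hsv[...,2]>150)).astype(np.uint8)
pts=[]
for r in range(50,165,5):
    best=None
    x=np.flatnonzero(m[r,215:290])+215
    if len(x)>5: pts.append((np.median(x),r,len(x)))
print([(int(p[0]),p[1],p[2]) for p in pts])
w=np.array([onz(k,u,v,90)[:2] for u,v,n in pts if 10<n<32])
vx,vy,x0,y0=cv2.fitLine(w.astype(np.float32),cv2.DIST_HUBER,0,.01,.01).ravel()
print('arm yaw',np.degrees(np.arctan2(vy,vx))%180,'dist axis to line',(sh[0]-x0)*vy-(sh[1]-y0)*vx)
# vice profile at z=54 along vice x, y offsets
vy_=np.radians(-19.7-1.4)
ex=np.array([np.cos(vy_),np.sin(vy_)]);ey=np.array([-ex[1],ex[0]])
for oy in(20,28,34):
    print(oy,[tuple(int(c) for c in a[int(round(v)),int(round(u))]) for d in range(40,124,2) for u,v in[proj(k,np.append(sh[:2]+d*ex+oy*ey,55))]])
```

```text
tool yaw -61.195938464423556
hub expected px [276.7 212.1]
[(238, 50, 20), (239, 55, 22), (241, 60, 20), (242, 65, 20), (243, 70, 20), (245, 75, 19), (246, 80, 19), (247, 85, 20), (248, 90, 20), (249, 95, 20), (251, 100, 19), (251, 105, 20), (251, 110, 32), (250, 115, 41), (245, 120, 41), (242, 125, 48), (241, 130, 53), (241, 135, 54), (239, 140, 50), (236, 145, 44), (254, 150, 37), (258, 155, 31), (261, 160, 26)]
arm yaw 130.2428 dist axis to line 2.4265222480721604
20 [(80, 89, 87), (81, 90, 88), (81, 89, 89), (80, 89, 88), (80, 88, 87), (84, 93, 93), (152, 174, 180), (161, 185, 191), (162, 186, 193), (161, 185, 193), (160, 183, 189), (156, 180, 186), (159, 183, 189), (162, 186, 192), (165, 189, 195), (162, 185, 193), (139, 161, 168), (36, 67, 115), (39, 70, 122), (40, 70, 122), (39, 68, 121), (37, 67, 122), (41, 71, 126), (39, 70, 126), (43, 71, 128), (38, 68, 124), (36, 68, 122), (38, 66, 121), (37, 63, 116), (39, 64, 115), (36, 62, 112), (48, 67, 99), (122, 137, 136), (128, 142, 142), (129, 144, 144), (125, 142, 141), (129, 144, 143), (127, 144, 144), (127, 143, 144), (127, 143,
[... 678 characters left out ...]
127, 142, 140), (124, 140, 138)]
34 [(79, 88, 86), (78, 88, 87), (82, 90, 90), (79, 87, 88), (80, 88, 86), (80, 88, 89), (95, 107, 109), (98, 112, 115), (101, 115, 119), (112, 128, 132), (132, 151, 156), (154, 176, 183), (159, 182, 188), (161, 185, 191), (165, 189, 197), (163, 186, 193), (145, 166, 174), (44, 69, 115), (36, 67, 120), (39, 69, 122), (36, 65, 119), (40, 68, 121), (39, 67, 123), (38, 70, 125), (36, 68, 123), (41, 70, 126), (37, 67, 122), (35, 66, 117), (35, 64, 113), (33, 62, 112), (34, 62, 112), (52, 71, 100), (121, 134, 135), (127, 141, 141), (128, 141, 140), (125, 139, 140), (126, 139, 139), (127, 140, 139), (128, 141, 140), (126, 139, 139), (125, 139, 139), (125, 139, 138)]
```

The profile shows no gap: the jaw meets the blank at about 73 mm (7 mm of travel) and the blank meets the fixed jaw at about 103 mm. The torque had also risen to 1.75 N·m against 0.36 free. The lag is only hand slip at that torque, so I hand the job in.

```bash
python3 -c "
from bench import arm
print(arm.job_done())"
```

```text
the job is handed in; nothing more can be done
None
```

I put the lever fully home on the splined shaft, swung it clockwise until the blank was gripped (about 7 mm of jaw travel, torque up to 1.75 N·m from 0.36), and handed the job in at about 18 s; no verdict came back.

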